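Clip a reference weight to the loop of the check stand

TASK

Hang the brass reference weight on the steel loop of the small check stand by its snap hook: press the hook's sprung orange gate against the loop's front bar until the bar passes it, and bring the bar up into the top of the hook so that the gate springs fully shut behind it. Then, still holding the weight, prove the hook by pulling it straight down on the bar with about 10 N (beyond its own weight) for about a second, and let go so that it hangs freely and still. Never load the loop with more than 25 N, and leave the other things standing where they are.

Things in the scene. Friction and masses are not known exactly. Their poses are not given: they have to be found in the camera images.
- check_stand: Fixed stand: dark base plate 135 x 110 x 12 mm, aluminium post and, clamped on it, a grey head (top about 176 mm over the table) from which a closed level loop of 8 mm steel rod sticks out. Origin on the table below the usual middle of the loop's front bar; +x points from the front bar to the post, y runs along the bar, z up. The hook is brought from the open side, -x.
- loop_mark (a point): Usual place of the centre of the loop's front bar, 170 mm over the table; axes as the stand's. Clamps let the bar sit up to 6 mm nearer or farther (x) and 4 mm higher or lower than this; that is not measured, but the bar is rigid where it is. Bar 8 mm round, straight for 40 mm along y; open for over 28 mm behind it; the side arms lie 28 mm to either side, the post over 36 mm behind.
- hang_weight: Loose upright weight, about 0.35 kg, 170 mm tall; origin at the centre of its underside, z up. Brass cylinder 44 mm wide, 40 mm high; above it a snap hook of 8 mm rod in the weight's x-z plane: spine at x = -17 mm, gate and nose at x = +17 mm (rod centres), 26 mm wide inside, open to +x; its outer top is 128 mm up. On top a dark ribbed grip block, 126 to 170 mm up.
- weight_grip (a point): Centre of the grip block on top of the weight (20 mm along the weight's x, 18 mm along y, 44 mm high), 150 mm over the weight's underside; axes as the weight's. The place to grasp from above.
- hook_mouth (a point): Best spot of the gate to press on the bar: on the gate's centre line when shut, 17 mm in +x from the hook's middle, 91 mm over the weight's underside (hinge at 54 mm, gate end 99 mm, lower end of the fixed nose 100 mm); axes as the weight's. With the gate on its stop the bar centre is about 11 mm in (-x) from here; it must be over 8 mm in to clear the nose when the hook is then lowered.
- hook_seat (a point): Where the bar's centre lies when the weight hangs: on the hook's middle line, 116 mm over the weight's underside, in the half-round top (13 mm inner radius); axes as the weight's. On the way here, once about 105 mm over the underside, the bar has passed the gate's end and the gate springs shut.
- gate (a joint): Angle (rad) of the orange gate, a 7 mm rod 45 mm long hinged at its foot: 0 shut against the nose, grows as it is pushed inwards, stop at 0.50. A spring shuts it; pressed at the mouth point it takes about 2 N to start and about 5 N at the stop; beyond that it is rigid.
- brass_weight: Bystander: plain brass-coloured calibration weight, 34 mm across, 42 mm high, standing beside the check stand. Origin at the centre of its underside.
- plug: Bystander: steel plug gauge, rod 96 mm long and 18 mm thick lying on the table on the other side of the check stand. Origin under its middle, long axis y.
- sample_spring: Bystander: coil spring 22 mm across, 46 mm high, standing beside the start place of the reference weight. Origin at the centre of its underside.
Not all that is in view belongs to the job. What is meant by the hang_weight is not blue, and is the larger of those in its own colour.

How it is judged:
On the way, in this order (a step that is already met when the one before it is completed fails the run):
1. the loop pushes the hook's gate open (value of joint gate above 0.3 rad and contact force between hang_weight and check_stand above 1 N), for 0.05 s.
2. with the bar in the top of the hook and the gate shut, the weight is pulled down on the bar: contact force between hook and loop over 9 N for 0.4 s (value of joint gate below 0.06 rad and z of loop_mark in the frame of hook_seat between -0.01 and 0.01 m and x of loop_mark in the frame of hook_seat between -0.013 and 0.013 m and y of loop_mark in the frame of hook_seat between -0.024 and 0.024 m and contact force between hang_weight and check_stand above 9 N), for 0.4 s.
At the end, for the whole second after the job is handed in: The weight hangs on the loop's front bar: the bar's usual place within 10 mm in height, 13 mm across and 24 mm along the bar of the hook seat, gate shut (under 0.06 rad), weight within 0.2 rad of plumb, nearly still (under 0.05 m/s) and carried by the loop (over 2 N) (value of joint gate below 0.06 rad and z of loop_mark in the frame of hook_seat between -0.01 and 0.01 m and x of loop_mark in the frame of hook_seat between -0.013 and 0.013 m and y of loop_mark in the frame of hook_seat between -0.024 and 0.024 m and angle between hang_weight's own z axis and vertical below 0.2 rad and contact force between hang_weight and check_stand above 2 N and linear speed of hang_weight below 0.05 m/s); the robot touches nothing.
It fails at once if the hook loads the loop with more than 25 N (contact force between hang_weight and check_stand above 25 N).
It fails at once if a bystander is moved by more than 20 mm (distance of any of brass_weight, plug, sample_spring from where it was at the start of the episode above 0.02 m).
It also fails if it takes over 59 s, if anything falls off the work surface, if the arm or the gripper's body presses on something with over 40 N, if the wrist force passes 120 N, or if a joint passes its speed limit or range.

ROBOT

A 7-joint arm with a two-finger parallel gripper is mounted at the origin on a cart in front of the work surface, level with it; the furniture and walls round the work are solid. World frame = base frame: x ahead of the robot, y to its left, z up, the work surface at z = 0. Lengths are in m, angles in rad, forces in N, time in s.
With the tool pointing down it reaches from about 0.425 to 0.925 m from the base axis. Payload 6.8 kg.
Tool frame: the origin (TCP) lies on the centre line of the jaws, within the pads' length; the fingertips stand 19 mm ahead of it and the grasp point (between the pads) is the TCP (bot.tcp_to_tips is the distance from the TCP to the fingertips, in m); x points along the fingers, y is the direction in which the jaws open and shut, and the axes are right-handed (so a half turn about x gives the same grasp; the last joint's range is limited). The gripper opens to 85 mm and grips with 20 to 120 N. Pads are 22 mm wide; open, the fingers measure 114 mm over their backs; the gripper's body (76 mm by 85 mm) begins 54 mm behind the grasp point. The pads swing forward as they close: fully open they stand 13 mm farther back than shut.
Start: joints at [1.075, 0.477, 0.022, 1.555, -0.011, 1.109, -0.083], TCP at [0.255, -0.625, 0.25] pointing down, gripper open.
Joint ranges: [-2.96, 2.96], [-0.34, 2.1], [-1.41, 1.46], [0.24, 2.44], [-1.37, 4.51], [0.17, 1.92], [-2.96, 2.96]. Speed limits (rad/s): [2.39, 2.39, 3.14, 3.14, 3.14, 3.14, 3.14].

INTERFACE

Orientations are given as a unit quaternion [w, x, y, z].
In Python, from station import status, eyes, bot gives the robot as it stands.
- The arm moves only by the tool apply_moves, never from a script. Its arguments are lists of equal length, an entry for each row: "travel": the shift along the tool's x, y, z in cm, a list of three; "turn": the turn, a rotation vector about the tool's x, y, z in rad, a list of three; "grip": the closure, from 0 (fully open) to 1 (shut). In form: {"travel": [[tx, ty, tz], ...], "turn": [[wx, wy, wz], ...], "grip": [grip, ...]}. A call has 1 to 8 rows; each row shifts and turns the pose as measured when the row begins, along the tool's axes as they then stand; what a row does not reach is not made up. A row lasts 1/12 s, in which the tool goes at most 41.7 mm and 7.16 degrees, less where a joint would pass 70% of its speed; a pose out of reach is approached as far as the arm can. A call is refused whole if a number of a shift passes 4.17 or a number of a turn 0.125, either way. A call with a gripper value outside its range is refused whole. The fingers move at their own pace and stop on an object; "newtons" is the grip in N (left out, the last holds). Time passes only in rows, so rows that do not move let the fingers close. It gives the time, the measured TCP pose, the force and the opening at its end, in the units of the state.
- status.get_obs(): the state, without advancing time (a new reading comes with each control period).
- eyes.read_camera(name): name is "scene" or "top"; returns the picture (480x640x3 uint8, red, green, blue); there is no depth.
- eyes.calibration(name): a dict with "intrinsics" (3x3 intrinsics, pixels), "distortion" ([k1, k2, p1, p2, k3] as OpenCV has them; the pictures are not rectified), "xyz" and "attitude" of the camera in the world. Camera axes: x right, y down, z forward; pixel columns grow to the right and rows downward; lengths in m; the calibration is good to about 2 mm. A picture is of the moment at which its call begins. calibration takes no time and is no camera call.
- bot.hand_in(): hands the job in, once; it reports no verdict.
Trained networks look in the newest picture that a camera, given by its name, has taken for a name from the list of things; names that differ only in an ending like _2 or _b are one class to them, and where a whole thing is asked for, a point or a joint stands for the part that bears it (a point fixed in the world has none). Each returns a list of dicts, best first, with "score" (0 to 1); they miss things now and then, are a little off and sometimes report something else, mostly with a low value. They report only what shows in the picture. A call takes as long as a camera call. They do not tell look-alikes from the thing itself.
- eyes.masks_of(thing, camera): "region" (480x640 bool, what is visible of it) and "rect" ([left, top, right, bottom] in pixels, round what is visible of it).
The state is a dict: "t": time; "q": joint angles; "joint_vel": joint speeds; "joint_torque": joint torques, N m; "eef_pos": TCP position; "tool_rot": TCP orientation; "contact_force": force on the tool from outside, world axes, zero at the start; "torque": the same for the moment, N m; "gripper_width": opening from 0.0 (shut) to 1.0 (fully open).
Only numpy, scipy, OpenCV 4.12 (cv2) and the standard library are available. Lean on these libraries where they do the work, as an engineer would, in place of code of your own. Each camera call takes 0.05 s, during which the arm holds its last target. There are 200 camera calls.

## Working session

There is one attempt and no reset: what is moved stays moved. The work goes in short steps, Python scripts to look and compute and a tool call to move; the robot and the scene stay as the last step left them, time stands still between calls to the robot, and variables do not carry over. Pictures are saved under pics/ and viewed, about 8 in all and at most 12, crops included, and the job is handed in when it is done.

Besides the shell and the picture viewer there is one more tool, called after ">>>" by a JSON object that holds its "method" and its "body", one argument or row to a line. apply_moves: Moves the arm, as the interface text tells. Its arguments: {"type":"object","properties":{"travel":{"type":"array"},"turn":{"type":"array"},"grip":{"type":"array"},"newtons":{"type":"number"}},"required":["travel","turn","grip"]}

```bash
mkdir -p pics; ls; python3 - <<'E'
from station import status, eyes, bot
import cv2,numpy as np
print(status.get_obs())
for c in ("scene","top"):
    im=eyes.read_camera(c); cv2.imwrite(f"pics/{c}0.png",im[:,:,::-1])
    k=eyes.calibration(c); print(c,k)
    for t in ("check_stand","hang_weight","brass_weight","plug","sample_spring"):
        for d in eyes.masks_of(t,c)[:3]: print(t,round(d["score"],2),d["rect"])
E
```

```text
pics
{'t': 0.0, 'q': array([ 1.07489683,  0.47777357,  0.02232803,  1.55644866, -0.01153144,
        1.10931146, -0.0831038 ]), 'joint_vel': array([ 1.48761644e-03, -2.72691903e-04, -1.74712823e-03,  1.07887466e-03,
        9.23875508e-04,  4.91317688e-04,  6.69563161e-05]), 'joint_torque': array([-1.33371987e-04, -5.96449900e+01,  1.60761058e+00, -2.81192923e+01,
        1.24613161e-02,  9.38696845e-03,  8.71156203e-06]), 'eef_pos': array([ 0.25504394, -0.62435676,  0.24934443]), 'tool_rot': array([-0.13563381, -0.69369624, -0.13687653,  0.69401284]), 'contact_force': array([-0.14409443, -0.00596722, -0.65327993]), 'torque': array([ 0.04099503,  0.00179154, -0.05818289]), 'gripper_width': 1.000932713570805}
scene {'intrinsics': array([[568.97842863,   0.        , 321.1566566 ],
       [  0.        , 568.97842863, 243.00627705],
       [  0.        ,   0.        ,   1.        ]]), 'distortion': array([-0.05166051,  0.        ,  0.        ,  0.        ,  0.        ]), 'xyz': array([-0.30475983, -0.8634671 ,  0.96085847]), 'attitude': array([-0.42699013,  0.82969338, -0.31454389,  0.17
[... 330 characters left out ...]
  , 325.51093847],
       [  0.        , 524.1533211 , 239.81682588],
       [  0.        ,   0.        ,   1.        ]]), 'distortion': array([-0.12422024,  0.        ,  0.        ,  0.        ,  0.        ]), 'xyz': array([0.32840041, 0.02636189, 1.45944294]), 'attitude': array([-0.03891252,  0.71435994, -0.69663317,  0.05364617])}
check_stand 0.87 [427.8, 206.2, 483.3, 257.9]
hang_weight 0.78 [128.9, 221.8, 157.3, 239.2]
hang_weight 0.76 [152.0, 246.7, 185.0, 269.0]
hang_weight 0.6 [177.9, 220.2, 199.7, 233.9]
brass_weight 0.47 [405.3, 235.7, 419.0, 245.3]
plug 0.48 [473.8, 236.9, 502.1, 245.0]
sample_spring 0.58 [427.3, 204.9, 484.2, 260.5]
sample_spring 0.43 [192.8, 260.0, 204.5, 261.9]
```

```bash
python3 - <<'E'
import cv2,numpy as np
s=cv2.imread("pics/scene0.png");t=cv2.imread("pics/top0.png")
a=cv2.resize(s[140:250,170:290],None,fx=3.3,fy=3.3,interpolation=cv2.INTER_CUBIC)
b=cv2.resize(t[195:285,110:220],None,fx=3.6,fy=3.6,interpolation=cv2.INTER_CUBIC)
c=cv2.resize(s[260:385,370:490],None,fx=2.9,fy=2.3,interpolation=cv2.INTER_CUBIC)
d=cv2.resize(t[190:275,395:515],None,fx=3.3,fy=3.0,interpolation=cv2.INTER_CUBIC)
o=np.zeros((600,800,3),np.uint8)
for im,y,x in((a,0,0),(b,0,400),(c,300,0),(d,300,400)):
    im=cv2.resize(im,(395,295));o[y:y+295,x:x+395]=im
cv2.imwrite("pics/mix0.png",o)
E
```

```text
(no output)
```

View pics/mix0.png

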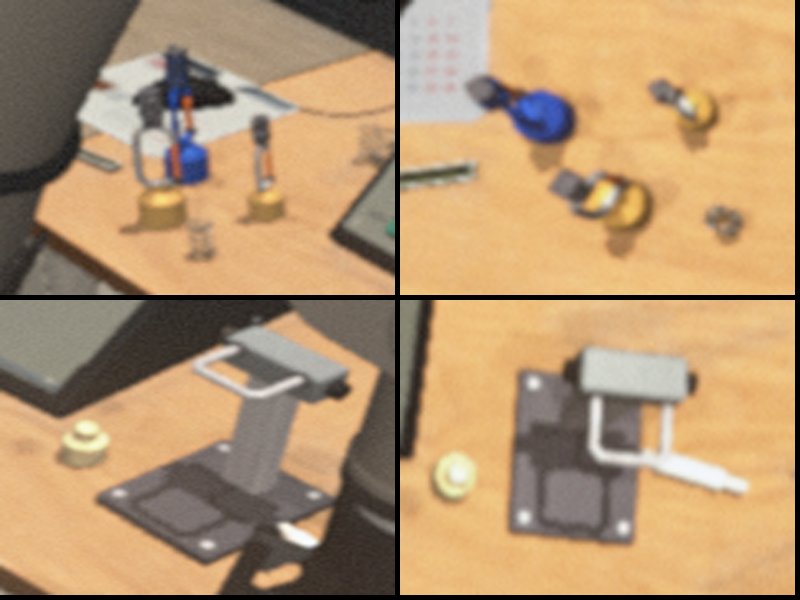

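View pics/top0.png

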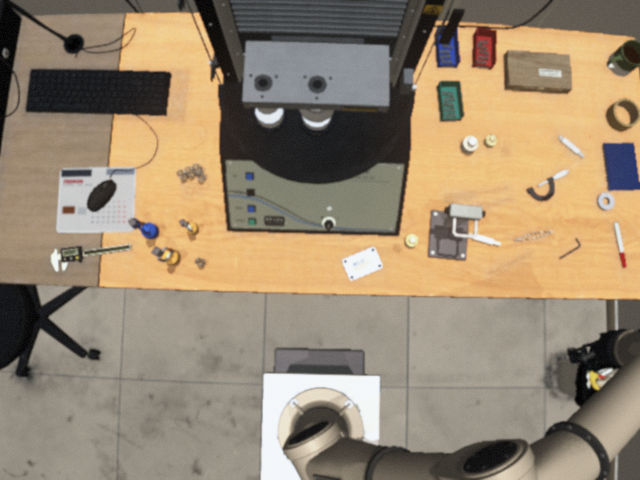

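View pics/scene0.png

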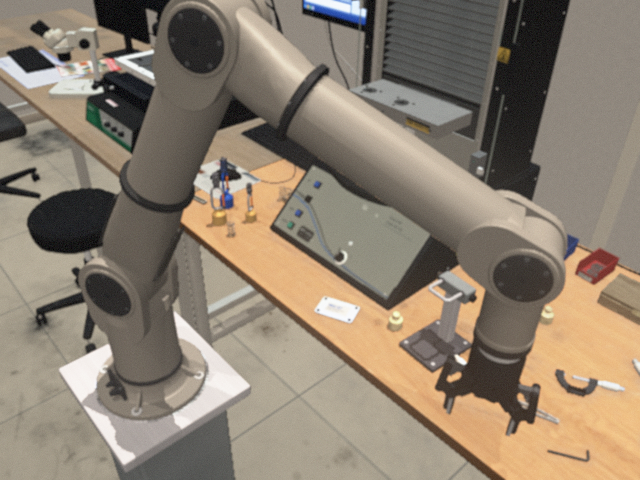

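The target is the brass hook weight at about (168,257) in top and (219,200) in scene; the stand's loop is at about (470,225) in top. Next I'll measure both.

```bash
cat > h.py <<'E'
import cv2,numpy as np
from scipy.spatial.transform import Rotation as R
from station import status, eyes, bot
def q2R(q): return R.from_quat([q[1],q[2],q[3],q[0]]).as_matrix()
CAL={c:eyes.calibration(c) for c in("scene","top")}
def proj(P,c):
    k=CAL[c];Rc=q2R(k["attitude"]);p=(np.atleast_2d(P)-k["xyz"])@Rc
    return cv2.projectPoints(p.reshape(-1,1,3),np.zeros(3),np.zeros(3),k["intrinsics"],k["distortion"])[0].reshape(-1,2)
def ray(uv,c):
    k=CAL[c];n=cv2.undistortPoints(np.array(uv,float).reshape(-1,1,2),k["intrinsics"],k["distortion"])[0,0]
    d=q2R(k["attitude"])@np.array([n[0],n[1],1]);return k["xyz"],d/np.linalg.norm(d)
def onz(uv,c,z):
    o,d=ray(uv,c);return o+d*(z-o[2])/d[2]
def tri(a,b):
    o1,d1=ray(a,"scene");o2,d2=ray(b,"top")
    s=np.linalg.lstsq(np.c_[d1,-d2],o2-o1,rcond=None)[0]
    p,q=o1+s[0]*d1,o2+s[1]*d2
    return (p+q)/2,np.linalg.norm(p-q)
def mk(x,y,yaw,pts):
    c,s=np.cos(yaw),np.sin(yaw);pts=np.atleast_2d(pts)
    return np.c_[x+c*pts[:,0]-s*pts[:,1],y+s*pts[:,0]+c*pts[:,1],pts[:,2]]
E
python3 - <<'E'
from h import *
s=cv2.imread("pics/scene0.png");t=cv2.imread("pics/top0.png")
# masks for weight
eyes.read_camera("scene");eyes.read_camera("top")
M={}
for c,p in(("scene",(219,214)),("top",(172,259))):
    for d in eyes.masks_of("hang_weight",c):
        l,tp,r,b=d["rect"]
        if l<=p[0]<=r and tp<=p[1]<=b: M[c]=d["region"];print(c,d["rect"],d["score"]);break
np.savez("m.npz",**M)
# render silhouette: base cyl, hook tube, grip block
def pts(o):
    a=np.linspace(0,2*np.pi,24)
    base=[[.022*np.cos(i),.022*np.sin(i),z] for i in a for z in(0,.04)]
    blk=[[x,y,z] for x in(-.01,.01) for y in(-.009,.009) for z in(.126,.17)]
    return base,blk
th=np.linspace(np.pi,0,9)
hook=np.array([[-.017,0,.04],[-.017,0,.107]]+[[.017*np.cos(i),0,.107+.017*np.sin(i)] for i in th]+[[.017,0,.05],[-.017,0,.05]])
def render(v,c):
    S=8;x,y,yaw=v
    m=np.zeros((480*1,640*1),np.uint8);base,blk=pts(0)
    im=np.zeros((100*S,100*S),np.uint8);o=np.array(O[c])
    for g in(base,blk):
        u=((proj(mk(x,y,yaw,g),c)-o)*S).astype(np.int32);cv2.fillConvexPoly(im,cv2.convexHull(u),1)
    P=mk(x,y,yaw,hook);u=((proj(P,c)-o)*S).astype(np.int32)
    w=max(1,int(S*.008*550/np.linalg.norm(P[3]-CAL[c]["xyz"])))
    cv2.polylines(im,[u],False,1,w)
    return cv2.resize(im.astype(np.float32),(100,100),interpolation=cv2.INTER_AREA)
O={"scene":(170,150),"top":(120,210)}
T={c:M[c][O[c][1]:O[c][1]+100,O[c][0]:O[c][0]+100].astype(np.float32) for c in M}
def cost(v): return sum(np.abs(render(v,c)-T[c]).sum()/T[c].sum() for c in M)
b=onz((172,261),"top",.02);print("base guess",b)
from scipy.optimize import minimize
res=[]
for yaw in np.arange(-1.5,1.6,.3):
    r=minimize(cost,[b[0],b[1],yaw],method="Nelder-Mead",options=dict(initial_simplex=[[b[0],b[1],yaw],[b[0]+.01,b[1],yaw],[b[0],b[1]+.01,yaw],[b[0],b[1],yaw+.2]],xatol=1e-4,fatol=1e-4))
    res.append((r.fun,*r.x))
for r in sorted(res)[:5]: print(np.round(r,4))
# orange
for c,im,o in(("scene",s,O["scene"]),("top",t,O["top"])):
    cr=im[o[1]:o[1]+100,o[0]:o[0]+100].astype(int);B,G,Rr=cr[...,0],cr[...,1],cr[...,2]
    for nm,mm in (("orange",(Rr-G>70)&(Rr>120)),):
        n,l,st,ce=cv2.connectedComponentsWithStats(mm.astype(np.uint8))
        for i in range(1,n): print(c,nm,ce[i]+o,st[i,4],onz(ce[i]+o,c,.077))
E
```

```text
scene [209.0, 174.4, 228.5, 222.0] 0.86
top [150.5, 248.1, 182.1, 267.7] 0.89
base guess [0.44800009 0.4220693  0.02      ]
[0.5016 0.4617 0.4204 2.5778]
[ 0.5018  0.4622  0.4206 -0.5273]
[ 0.502   0.4618  0.4208 -0.5196]
[ 0.5027  0.4617  0.4206 -0.5233]
[ 0.5032  0.462   0.4204 -0.5611]
scene orange [226.5 178. ] 6 [0.56527095 0.52482169 0.077     ]
scene orange [222.6 196.2] 5 [0.49086145 0.43677509 0.077     ]
scene orange [251.  200.5] 2 [0.54157513 0.36032804 0.077     ]
scene orange [223.  203.5] 2 [0.46759464 0.40019963 0.077     ]
```

```bash
python3 - <<'E'
import cv2,numpy as np
s=cv2.imread("pics/scene0.png");t=cv2.imread("pics/top0.png")
f=lambda im,x,y,w,h:cv2.resize(im[y:y+h,x:x+w],(400,600),interpolation=cv2.INTER_CUBIC)
o=np.hstack([f(s,415,260,60,90),f(t,440,195,40,60)])
cv2.imwrite("pics/loop.png",o)
E
```

```text
(no output)
```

View pics/loop.png

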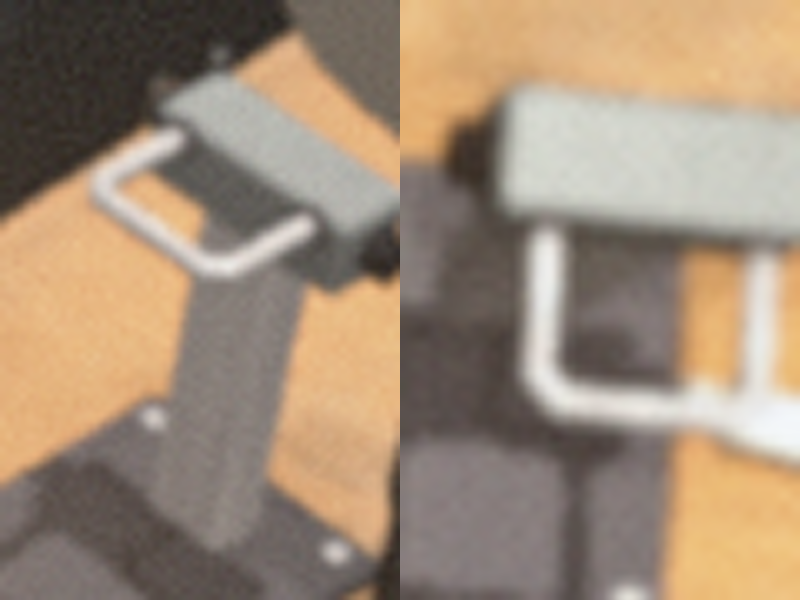

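```bash
python3 - <<'E'
from h import *
for yaw in(-.525,2.6): print(yaw,[proj(mk(.4617,.4205,yaw,[[.017,0,z]]),"scene").round(1) for z in(.06,.077,.095)],proj(mk(.4617,.4205,yaw,[[.017,0,.077]]),"top"))
a,e1=tri((430,287.8),(454,234.5));b,e2=tri((448.75,300.2),(476.3,236.2))
print(a,e1,b,e2,(a+b)/2,np.linalg.norm(a-b))
for z in(.166,.17,.174): print(z,onz((454,234.5),"top",z),onz((476.3,236.2),"top",z),onz((430,287.8),"scene",z),onz((448.75,300.2),"scene",z))
# plate yaw: screws top view
T=lambda x,y:(395+(x-400)/395*120,190+(y-300)/295*85)
for p in((533,383),(525,517),(624,527)): print(onz(T(*p),"top",.012))
o=status.get_obs();Rt=q2R(o["tool_rot"]);print(Rt.round(3))
# box heights: top panel corners
for n,uv in(("box front",(310,232)),("tableedge",(310,292))): print(n,onz(uv,"top",0),onz(uv,"top",.1))
print(tri((320,162),(226,160)),tri((433,235),(404,165)),tri((385,305),(398,235)),tri((272,233),(229,231)))
for sc,tp,n in(((211,47),(211,47),''),): pass
E
```

```text
-0.525 [array([[223.7, 205.8]]), array([[223.2, 201. ]]), array([[222.8, 195.8]])] [[170.67533562 248.56086877]]
2.6 [array([[212.3, 206.8]]), array([[211.8, 202. ]]), array([[211.3, 196.8]])] [[163.64656754 259.30593756]]
[ 0.5221912  -0.32266397  0.1745225 ] 0.005745800166921601 [ 0.51793339 -0.3780372   0.17782244] 0.0030040668527338762 [ 0.52006229 -0.35035059  0.17617247] 0.05563464316897
0.166 [ 0.52134112 -0.32285012  0.166     ] [ 0.51857794 -0.38061654  0.166     ] [ 0.53404046 -0.31815726  0.166     ] [ 0.5318911  -0.37142634  0.166     ]
0.17 [ 0.52074445 -0.32177017  0.17      ] [ 0.51798981 -0.37935795  0.17      ] [ 0.52981932 -0.32090145  0.17      ] [ 0.52768079 -0.37390245  0.17      ]
0.174 [ 0.52014777 -0.32069022  0.174     ] [ 0.51740168 -0.37809936  0.174     ] [ 0.52559819 -0.32364563  0.174     ] [ 0.52347047 -0.37637857  0.174     ]
[ 0.60180646 -0.31129653  0.012     ]
[ 0.49156893 -0.30386117  0.012     ]
[ 0.485526   -0.38999062  0.012     ]
[[ 0.     0.378 -0.926]
 [-0.    -0.926 -0.378]
 [-1.     0.    -0.   ]]
box front [0.54208818 0.04232211 0.        ] [0.52744644 0.04122853 0.1       ]
tableedge [0.3739385  0.03774648 0.        ] [0.37081826 0.03696641 0.1       ]
(array([0.69855407, 0.24624222, 0.19795326]), np.float64(0.0254488907124997)) (array([ 0.69679601, -0.19461628,  0.17056213]), np.float64(0.0011965123024183777)) (array([ 0.53403033, -0.19981616,  0.03744844]), np.float64(0.0020835717408907574)) (array([0.541094  , 0.26701164, 0.00677264]), np.float64(0.007901207956727361))
```

Weight: (0.462, 0.4205), yaw −0.525 (gate side confirmed by the orange projection). Bar centre is about (0.521, −0.350, 0.173), stand yaw about −0.065. I'll set off.

>>> {"method": "apply_moves", "body": {
  "travel": [
    [-1.8,-2.8,-2.4],
    [-1.8,-2.8,-2.4],
    [-1.8,-2.8,-2.4],
    [-1.8,-2.8,-2.4],
    [-1.8,-2.8,-2.4],
    [-1.8,-2.8,-2.4],
    [-1.8,-2.8,-2.4],
    [-1.8,-2.8,-2.4]
  ],
  "turn": [
    [0,0,0],
    [0,0,0],
    [0,0,0],
    [0,0,0],
    [0,0,0],
    [0,0,0],
    [0,0,0],
    [0,0,0]
  ],
  "grip": [0,0,0,0,0,0,0,0]
}}

```text
t: 1.47
eef_pos: [0.3449, -0.3438, 0.3912]
tool_rot: [-0.129, -0.692, -0.133, 0.698]
contact_force: [1.0, -1.5, 0.8]
gripper_width: 1.001
```

>>> {"method": "apply_moves", "body": {
  "travel": [
    [-0.1,-3.1,-2.7],
    [-0.1,-3.1,-2.7],
    [-0.1,-3.1,-2.7],
    [-0.1,-3.1,-2.7],
    [-0.1,-3.1,-2.7],
    [-0.1,-3.1,-2.7],
    [-0.1,-3.1,-2.7],
    [-0.1,-3.1,-2.7]
  ],
  "turn": [
    [0,0,0],
    [0,0,0],
    [0,0,0],
    [0,0,0],
    [0,0,0],
    [0,0,0],
    [0,0,0],
    [0,0,0]
  ],
  "grip": [0,0,0,0,0,0,0,0]
}}

```text
t: 2.13
eef_pos: [0.4555, -0.0298, 0.4069]
tool_rot: [0.133, 0.697, 0.127, -0.693]
contact_force: [0.1, -0.2, 0.6]
gripper_width: 0.996
```

```bash
cat >> h.py <<'E'
def plan(pos,yjaw,n):
    "rows (cm, rad) from here to pos, tool x down, tool y heading yjaw"
    o=status.get_obs();p=o["eef_pos"];R0=q2R(o["tool_rot"])
    y=np.array([np.cos(yjaw),np.sin(yjaw),0]);x=np.array([0,0,-1.])
    R1=np.c_[x,y,np.cross(x,y)];rv=R.from_matrix(R0.T@R1).as_rotvec()
    print("at",p.round(4),"t",round(o["t"],2),"rv",rv.round(3),"F",o["contact_force"].round(1))
    for i in range(n):
        Ri=R0@R.from_rotvec(rv*i/n).as_matrix()
        print(((Ri.T@(np.array(pos)-p))/n*100).round(2).tolist(),(rv/n).round(3).tolist())
E
python3 -c "
from h import *
plan([.462,.4205,.30],-.525,11)"
```

```text
at [ 0.4555 -0.0298  0.4069] t 2.13 rv [-0.677 -0.    -0.009] F [ 0.1 -0.2  0.6]
[0.95, -3.8, -1.53] [-0.062, -0.0, -0.001]
[0.95, -3.7, -1.76] [-0.062, -0.0, -0.001]
[0.95, -3.59, -1.98] [-0.062, -0.0, -0.001]
[0.95, -3.46, -2.2] [-0.062, -0.0, -0.001]
[0.96, -3.31, -2.41] [-0.062, -0.0, -0.001]
[0.96, -3.16, -2.61] [-0.062, -0.0, -0.001]
[0.96, -2.99, -2.8] [-0.062, -0.0, -0.001]
[0.96, -2.81, -2.98] [-0.062, -0.0, -0.001]
[0.97, -2.62, -3.14] [-0.062, -0.0, -0.001]
[0.97, -2.43, -3.3] [-0.062, -0.0, -0.001]
[0.97, -2.22, -3.44] [-0.062, -0.0, -0.001]
```

>>> {"method": "apply_moves", "body": {
  "travel": [
    [0.9,-3.8,-1.5],
    [0.9,-3.7,-1.8],
    [0.9,-3.6,-2.0],
    [0.9,-3.5,-2.2],
    [0.9,-3.3,-2.4],
    [0.9,-3.2,-2.6],
    [0.9,-3.0,-2.8],
    [0.9,-2.8,-3.0]
  ],
  "turn": [
    [-0.062,0,0],
    [-0.062,0,0],
    [-0.062,0,0],
    [-0.062,0,0],
    [-0.062,0,0],
    [-0.062,0,0],
    [-0.062,0,0],
    [-0.062,0,0]
  ],
  "grip": [0,0,0,0,0,0,0,0]
}}

```text
t: 2.8
eef_pos: [0.4588, 0.2963, 0.3391]
tool_rot: [0.307, 0.645, 0.297, -0.634]
contact_force: [0.4, -0.6, 0.4]
gripper_width: 0.996
```

```bash
python3 -c "
from h import *
plan([.462,.4205,.26],-.525,5)"
```

```text
at [0.4588 0.2963 0.3391] t 2.8 rv [-0.163 -0.007 -0.02 ] F [ 0.4 -0.6  0.4]
[1.57, -1.56, -1.95] [-0.033, -0.001, -0.004]
[1.57, -1.49, -2.0] [-0.033, -0.001, -0.004]
[1.58, -1.42, -2.05] [-0.033, -0.001, -0.004]
[1.58, -1.34, -2.09] [-0.033, -0.001, -0.004]
[1.58, -1.27, -2.14] [-0.033, -0.001, -0.004]
```

>>> {"method": "apply_moves", "body": {
  "travel": [
    [1.6,-1.6,-1.9],
    [1.6,-1.5,-2.0],
    [1.6,-1.4,-2.1],
    [1.6,-1.3,-2.1],
    [1.6,-1.3,-2.1],
    [0,0,0]
  ],
  "turn": [
    [-0.033,0,-0.004],
    [-0.033,0,-0.004],
    [-0.033,0,-0.004],
    [-0.033,0,-0.004],
    [-0.033,0,-0.004],
    [0,0,0]
  ],
  "grip": [0,0,0,0,0,0]
}}

```text
t: 3.3
eef_pos: [0.4569, 0.4361, 0.2548]
tool_rot: [0.357, 0.611, 0.363, -0.606]
contact_force: [-1.3, 0.5, 0.7]
gripper_width: 1.006
```

```bash
python3 - <<'E'
from h import *
plan([.462,.4205,.156],-.525,4)
ims=[]
for c,o,w in(("scene",(185,125),80),("top",(100,200),110)):
    im=eyes.read_camera(c)[:,:,::-1].copy()
    S=400/w
    cr=cv2.resize(im[o[1]:o[1]+int(w*1.0),o[0]:o[0]+w],(400,400),interpolation=cv2.INTER_CUBIC)
    for P in mk(.462,.4205,-.525,[[0,0,0],[0,0,.17],[.017,0,.09],[.022,0,.04],[0,0,.126]]):
        u=(proj(P,c)[0]-o+.5)*S;cv2.circle(cr,tuple(int(v) for v in u),3,(255,0,255),1)
    e=status.get_obs();tip=e["eef_pos"]+q2R(e["tool_rot"])[:,0]*.0
    u=(proj(tip,c)[0]-o+.5)*S;cv2.circle(cr,tuple(int(v) for v in u),4,(0,255,0),1)
    ims.append(cr)
cv2.imwrite("pics/near.png",np.hstack(ims))
E
```

```text
at [0.4569 0.4361 0.2548] t 3.3 rv [ 0.023 -0.011  0.004] F [-1.3  0.5  0.7]
[2.46, 0.31, 0.31] [0.006, -0.003, 0.001]
[2.47, 0.31, 0.3] [0.006, -0.003, 0.001]
[2.47, 0.31, 0.29] [0.006, -0.003, 0.001]
[2.47, 0.31, 0.28] [0.006, -0.003, 0.001]
```

View pics/near.png

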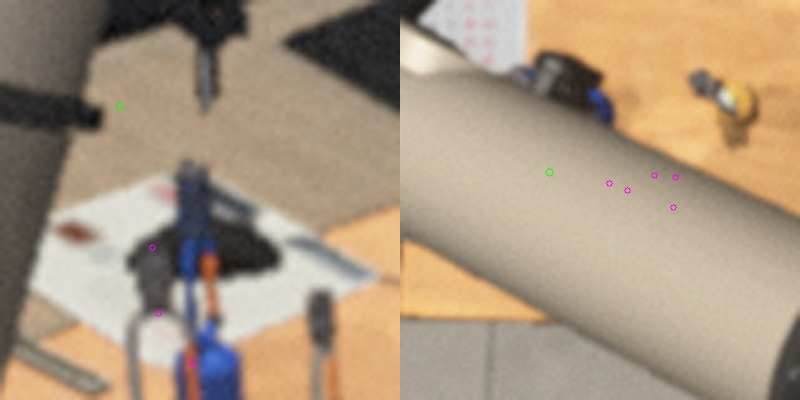

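The picture agrees: the predicted grip block (150,247) and orange gate (192,363) sit on the large brass weight in the scene crop, and the visible finger at (205,90) is the jaw's +y finger. Aligning with the jaws half closed before going down.

>>> {"method": "apply_moves", "body": {
  "travel": [
    [1.5,0.6,0.6],
    [1.0,0.5,0.4],
    [0,0.2,0.2],
    [0,0,0],
    [0,0,0]
  ],
  "turn": [
    [0.01,-0.005,0],
    [0.01,-0.005,0],
    [0,0,0],
    [0,0,0],
    [0,0,0]
  ],
  "grip": [0.45,0.45,0.45,0.45,0.45],
  "newtons": 40
}}

```text
t: 3.82
eef_pos: [0.4685, 0.4096, 0.2329]
tool_rot: [0.35, 0.616, 0.348, -0.613]
contact_force: [-0.3, 0.6, 0.8]
gripper_width: 0.549
```

```bash
python3 -c "
from h import *
print(status.get_obs()['gripper_width'])
plan([.462,.4205,.156],-.525,4)"
```

```text
0.5488698875045575
at [0.4685 0.4096 0.2329] t 3.82 rv [-0.013 -0.002 -0.005] F [-0.3  0.6  0.8]
[1.92, -0.29, -0.15] [-0.003, -0.001, -0.001]
[1.92, -0.29, -0.15] [-0.003, -0.001, -0.001]
[1.92, -0.28, -0.15] [-0.003, -0.001, -0.001]
[1.92, -0.28, -0.15] [-0.003, -0.001, -0.001]
```

>>> {"method": "apply_moves", "body": {
  "travel": [
    [1.0,-0.8,-0.4],
    [1.6,-0.25,-0.15],
    [1.6,0,0],
    [1.4,0,0],
    [1.0,0,0],
    [0.3,0,0],
    [0,0,0]
  ],
  "turn": [
    [-0.006,0,-0.003],
    [-0.006,0,-0.002],
    [0,0,0],
    [0,0,0],
    [0,0,0],
    [0,0,0],
    [0,0,0]
  ],
  "grip": [0.45,0.45,0.45,0.45,0.45,0.45,0.45]
}}

```text
t: 4.4
eef_pos: [0.462, 0.4233, 0.1628]
tool_rot: [0.351, 0.616, 0.354, -0.61]
contact_force: [-0.4, 0.3, 0.6]
gripper_width: 0.55
```

```bash
python3 -c "
from h import *
plan([.462,.4205,.156],-.525,1)"
```

```text
at [0.462  0.4233 0.1628] t 4.4 rv [-0.001 -0.01  -0.   ] F [-0.4  0.3  0.6]
[0.68, 0.14, 0.26] [-0.001, -0.01, -0.0]
```

>>> {"method": "apply_moves", "body": {
  "travel": [
    [0.6,0.15,0.25],
    [0,0,0],
    [0,0,0],
    [0,0,0],
    [0,0,0],
    [0,0,0]
  ],
  "turn": [
    [0,-0.01,0],
    [0,0,0],
    [0,0,0],
    [0,0,0],
    [0,0,0],
    [0,0,0]
  ],
  "grip": [0.45,0.6,1,1,1,1],
  "newtons": 70
}}

```text
t: 4.9
eef_pos: [0.462, 0.4211, 0.1575]
tool_rot: [0.353, 0.613, 0.353, -0.613]
contact_force: [0.8, 0.2, -4.3]
gripper_width: 0.224
```

```bash
python3 -c "
from h import *
print(status.get_obs()['gripper_width']*85)
plan([.462,.4205,.36],-.525,6)"
```

```text
19.06948900861709
at [0.462  0.4211 0.1575] t 4.9 rv [-0. -0. -0.] F [ 0.8  0.2 -4.3]
[-3.37, 0.01, 0.01] [-0.0, -0.0, -0.0]
[-3.37, 0.01, 0.01] [-0.0, -0.0, -0.0]
[-3.37, 0.01, 0.01] [-0.0, -0.0, -0.0]
[-3.37, 0.01, 0.01] [-0.0, -0.0, -0.0]
[-3.37, 0.01, 0.01] [-0.0, -0.0, -0.0]
[-3.37, 0.0, 0.01] [-0.0, -0.0, -0.0]
```

Gripped at about 19 mm (the block). Lifting gently at first.

>>> {"method": "apply_moves", "body": {
  "travel": [
    [-0.5,0,0],
    [-1.5,0,0],
    [-3,0,0],
    [-3.5,0,0],
    [-3.5,0,0],
    [-3.5,0,0],
    [-3.5,0,0],
    [-2.0,0,0]
  ],
  "turn": [
    [0,0,0],
    [0,0,0],
    [0,0,0],
    [0,0,0],
    [0,0,0],
    [0,0,0],
    [0,0,0],
    [0,0,0]
  ],
  "grip": [1,1,1,1,1,1,1,1]
}}

```text
t: 5.57
eef_pos: [0.4596, 0.416, 0.3695]
tool_rot: [-0.355, -0.606, -0.351, 0.619]
contact_force: [0.2, 1.1, -3.6]
gripper_width: 0.222
```

```bash
python3 -c "
from h import *
print(status.get_obs()['gripper_width']*85)
plan([.455,-.05,.40],-.065,14)"
```

```text
18.879525681402598
at [0.4596 0.416  0.3695] t 5.57 rv [-0.459  0.017  0.008] F [ 0.2  1.1 -3.6]
[-0.17, 1.64, 2.9] [-0.033, 0.001, 0.001]
[-0.17, 1.54, 2.95] [-0.033, 0.001, 0.001]
[-0.18, 1.44, 3.0] [-0.033, 0.001, 0.001]
[-0.18, 1.34, 3.05] [-0.033, 0.001, 0.001]
[-0.18, 1.24, 3.09] [-0.033, 0.001, 0.001]
[-0.19, 1.14, 3.13] [-0.033, 0.001, 0.001]
[-0.19, 1.04, 3.16] [-0.033, 0.001, 0.001]
[-0.19, 0.93, 3.2] [-0.033, 0.001, 0.001]
[-0.2, 0.83, 3.23] [-0.033, 0.001, 0.001]
[-0.2, 0.72, 3.25] [-0.033, 0.001, 0.001]
[-0.2, 0.62, 3.27] [-0.033, 0.001, 0.001]
[-0.21, 0.51, 3.29] [-0.033, 0.001, 0.001]
[-0.21, 0.4, 3.31] [-0.033, 0.001, 0.001]
[-0.21, 0.29, 3.32] [-0.033, 0.001, 0.001]
```

>>> {"method": "apply_moves", "body": {
  "travel": [
    [-0.2,0.8,1.5],
    [-0.2,1.5,3.0],
    [-0.2,1.4,3.0],
    [-0.2,1.3,3.1],
    [-0.2,1.2,3.1],
    [-0.2,1.1,3.1],
    [-0.2,1.0,3.2],
    [-0.2,0.9,3.2]
  ],
  "turn": [
    [-0.033,0,0],
    [-0.033,0,0],
    [-0.033,0,0],
    [-0.033,0,0],
    [-0.033,0,0],
    [-0.033,0,0],
    [-0.033,0,0],
    [-0.033,0,0]
  ],
  "grip": [1,1,1,1,1,1,1,1]
}}

```text
t: 6.23
eef_pos: [0.4508, 0.1675, 0.3958]
tool_rot: [-0.438, -0.552, -0.44, 0.556]
contact_force: [1.1, -0.1, -3.9]
gripper_width: 0.224
```

```bash
python3 -c "
from h import *
plan([.435,-.20,.36],-.065,12)"
```

```text
at [0.4508 0.1675 0.3958] t 6.23 rv [-0.166  0.002  0.005] F [ 1.1 -0.1 -3.9]
[0.3, 0.58, 3.01] [-0.014, 0.0, 0.0]
[0.3, 0.53, 3.02] [-0.014, 0.0, 0.0]
[0.3, 0.49, 3.03] [-0.014, 0.0, 0.0]
[0.3, 0.45, 3.03] [-0.014, 0.0, 0.0]
[0.3, 0.41, 3.04] [-0.014, 0.0, 0.0]
[0.3, 0.37, 3.04] [-0.014, 0.0, 0.0]
[0.3, 0.32, 3.05] [-0.014, 0.0, 0.0]
[0.3, 0.28, 3.05] [-0.014, 0.0, 0.0]
[0.3, 0.24, 3.06] [-0.014, 0.0, 0.0]
[0.3, 0.2, 3.06] [-0.014, 0.0, 0.0]
[0.3, 0.15, 3.06] [-0.014, 0.0, 0.0]
[0.3, 0.11, 3.06] [-0.014, 0.0, 0.0]
```

>>> {"method": "apply_moves", "body": {
  "travel": [
    [0.3,0.6,3.0],
    [0.3,0.5,3.0],
    [0.3,0.5,3.0],
    [0.3,0.4,3.0],
    [0.3,0.4,3.0],
    [0.3,0.4,3.0],
    [0.3,0.3,3.0],
    [0.3,0.3,3.0]
  ],
  "turn": [
    [-0.014,0,0],
    [-0.014,0,0],
    [-0.014,0,0],
    [-0.014,0,0],
    [-0.014,0,0],
    [-0.014,0,0],
    [-0.014,0,0],
    [-0.014,0,0]
  ],
  "grip": [1,1,1,1,1,1,1,1]
}}

```text
t: 6.9
eef_pos: [0.4356, -0.0861, 0.3757]
tool_rot: [-0.474, -0.525, -0.47, 0.528]
contact_force: [0.7, -0.4, -4.1]
gripper_width: 0.219
```

```bash
python3 -c "
from h import *
plan([.435,-.345,.26],-.065,9)"
```

```text
at [ 0.4356 -0.0861  0.3757] t 6.9 rv [-0.045  0.008 -0.001] F [ 0.7 -0.4 -4.1]
[1.31, 0.31, 2.85] [-0.005, 0.001, -0.0]
[1.3, 0.29, 2.85] [-0.005, 0.001, -0.0]
[1.3, 0.28, 2.86] [-0.005, 0.001, -0.0]
[1.3, 0.26, 2.86] [-0.005, 0.001, -0.0]
[1.3, 0.25, 2.86] [-0.005, 0.001, -0.0]
[1.3, 0.24, 2.86] [-0.005, 0.001, -0.0]
[1.29, 0.22, 2.86] [-0.005, 0.001, -0.0]
[1.29, 0.21, 2.87] [-0.005, 0.001, -0.0]
[1.29, 0.19, 2.87] [-0.005, 0.001, -0.0]
```

>>> {"method": "apply_moves", "body": {
  "travel": [
    [1.3,0.3,2.9],
    [1.3,0.3,2.9],
    [1.3,0.2,2.9],
    [1.3,0.2,2.9],
    [1.3,0.2,2.9],
    [1.2,0.2,2.9],
    [1.0,0.2,2.6],
    [0.6,0.2,1.8]
  ],
  "turn": [
    [-0.005,0.001,0],
    [-0.005,0.001,0],
    [-0.005,0.001,0],
    [-0.005,0.001,0],
    [-0.005,0.001,0],
    [-0.005,0.001,0],
    [-0.005,0.001,0],
    [-0.005,0.001,0]
  ],
  "grip": [1,1,1,1,1,1,1,1]
}}

```text
t: 7.57
eef_pos: [0.4299, -0.3164, 0.284]
tool_rot: [0.486, 0.516, 0.481, -0.516]
contact_force: [1.0, -0.5, -4.1]
gripper_width: 0.219
```

>>> {"method": "apply_moves", "body": {
  "travel": [
    [0.5,0.1,0.5],
    [0,0,0],
    [0,0,0],
    [0,0,0]
  ],
  "turn": [
    [0,0,0],
    [0,0,0],
    [0,0,0],
    [0,0,0]
  ],
  "grip": [1,1,1,1]
}}

```text
t: 7.9
eef_pos: [0.4284, -0.3241, 0.2772]
tool_rot: [-0.483, -0.517, -0.481, 0.518]
contact_force: [0.1, 0.2, -4.2]
gripper_width: 0.224
```

```bash
python3 - <<'E'
from h import *
plan([.445,-.347,.240],-.065,3)
e=status.get_obs();Rt=q2R(e["tool_rot"]);p=e["eef_pos"]
# weight frame: z=-tool x, x=tool y
W=np.c_[Rt[:,1],np.cross(-Rt[:,0],Rt[:,1]),-Rt[:,0]];o=p-.1575*W[:,2]
ims=[]
for c,of,w in(("scene",(380,230),100),("top",(425,190),80)):
    im=eyes.read_camera(c)[:,:,::-1].copy();S=400/w
    cr=cv2.resize(im[of[1]:of[1]+w,of[0]:of[0]+w],(400,400),interpolation=cv2.INTER_CUBIC)
    P=[o+W@np.array(v) for v in([0,0,0],[0,0,.04],[0,0,.17],[.017,0,.091],[0,0,.116],[.017,0,.054])]
    for q in P: cv2.circle(cr,tuple(int(v) for v in (proj(q,c)[0]-of+.5)*S),3,(255,0,255),1)
    for q in([.5224,-.3225,.173],[.518,-.378,.173]): cv2.circle(cr,tuple(int(v) for v in (proj(q,c)[0]-of+.5)*S),3,(0,255,0),1)
    ims.append(cr)
cv2.imwrite("pics/near2.png",np.hstack(ims))
E
```

```text
at [ 0.4284 -0.3241  0.2772] t 7.9 rv [-0.006  0.003 -0.002] F [ 0.1  0.2 -4.2]
[1.24, 0.6, 0.72] [-0.002, 0.001, -0.001]
[1.24, 0.6, 0.72] [-0.002, 0.001, -0.001]
[1.24, 0.6, 0.72] [-0.002, 0.001, -0.001]
```

View pics/near2.png

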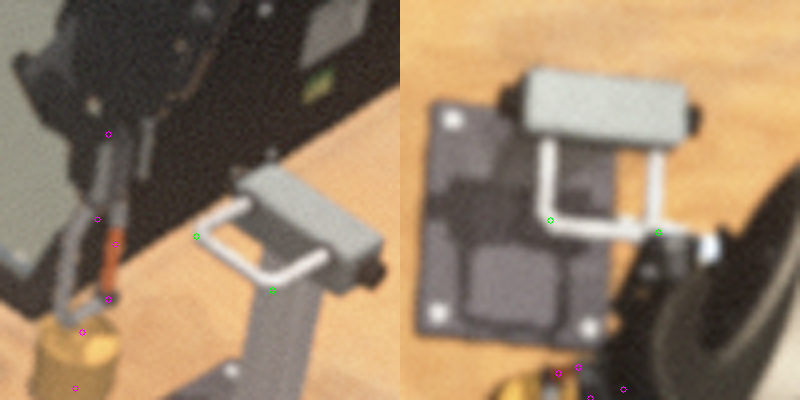

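Weight in the grip and the bar both agree with the predictions (scene crop: gate at (113,262), bar corners at (197,236) and (272,290)). Lowering to gate height in front of the bar.

>>> {"method": "apply_moves", "body": {
  "travel": [
    [1.0,0.6,0.7],
    [1.2,0.9,0.8],
    [0.8,0.8,0.4],
    [0.4,0.5,0.1],
    [0,0,0],
    [0,0,0]
  ],
  "turn": [
    [-0.003,0.001,0],
    [-0.003,0.001,0],
    [0,0,0],
    [0,0,0],
    [0,0,0],
    [0,0,0]
  ],
  "grip": [1,1,1,1,1,1]
}}

```text
t: 8.5
eef_pos: [0.4604, -0.344, 0.2429]
tool_rot: [0.488, 0.515, 0.483, -0.513]
contact_force: [-0.3, 0.4, -4.4]
gripper_width: 0.228
```

```bash
python3 - <<'E'
from h import *
plan([.485,-.3485,.2395],-.065,1)
e=status.get_obs();Rt=q2R(e["tool_rot"]);p=e["eef_pos"]
W=np.c_[Rt[:,1],np.cross(-Rt[:,0],Rt[:,1]),-Rt[:,0]];o=p-.1575*W[:,2]
for c in("scene","top"):
    im=eyes.read_camera(c).astype(int)
    g=proj(o+W@np.array([.017,0,.0765]),c)[0];x,y=int(g[0])-20,int(g[1])-20
    cr=im[y:y+40,x:x+40];w=np.clip(cr[...,0]-cr[...,1]-60,0,None)*(cr[...,0]>120)*(cr[...,2]<110)
    yy,xx=np.mgrid[y:y+40,x:x+40];print(c,"pred",g,"orange",(w*xx).sum()/w.sum(),(w*yy).sum()/w.sum(),(w>0).sum())
E
```

```text
at [ 0.4604 -0.344   0.2429] t 8.5 rv [ 0.008  0.002 -0.006] F [-0.3  0.4 -4.4]
[0.35, 2.48, 0.3] [0.008, 0.002, -0.006]
scene pred [422.96207374 306.47720699] orange 422.9950248756219 305.0 46
top pred [462.39508038 252.01695346] orange nan nan 0<stdin>:9: RuntimeWarning: invalid value encountered in scalar divide
```

>>> {"method": "apply_moves", "body": {
  "travel": [
    [0.1,0.7,0.15],
    [0.05,0.8,0.15],
    [0,0.4,0],
    [0,0.2,0],
    [0,0,0]
  ],
  "turn": [
    [0.004,0.001,-0.003],
    [0.004,0.001,-0.003],
    [0,0,0],
    [0,0,0],
    [0,0,0]
  ],
  "grip": [1,1,1,1,1],
  "newtons": 90
}}

```text
t: 9.02
eef_pos: [0.4834, -0.3487, 0.2435]
tool_rot: [-0.484, -0.516, -0.482, 0.516]
contact_force: [0.6, -0.0, -3.5]
gripper_width: 0.216
```

```bash
python3 -c "
from h import *
plan([.497,-.349,.241],-.065,1)"
```

```text
at [ 0.4834 -0.3487  0.2435] t 9.02 rv [-0.002  0.002 -0.002] F [ 0.6 -0.  -3.5]
[0.25, 1.35, -0.07] [-0.002, 0.002, -0.002]
```

>>> {"method": "apply_moves", "body": {
  "travel": [
    [0.15,0.3,0],
    [0.1,0.3,0],
    [0,0.3,0],
    [0,0.2,0],
    [0,0.1,0],
    [0,0,0]
  ],
  "turn": [
    [0,0.001,0],
    [0,0,0],
    [0,0,0],
    [0,0,0],
    [0,0,0],
    [0,0,0]
  ],
  "grip": [1,1,1,1,1,1]
}}

```text
t: 9.52
eef_pos: [0.4959, -0.3496, 0.2405]
tool_rot: [-0.483, -0.516, -0.483, 0.517]
contact_force: [-0.9, 0.6, -3.0]
gripper_width: 0.218
```

>>> {"method": "apply_moves", "body": {
  "travel": [
    [0.05,0.2,0],
    [0,0.2,0],
    [0,0.2,0],
    [0,0,0]
  ],
  "turn": [
    [0,0,0],
    [0,0,0],
    [0,0,0],
    [0,0,0]
  ],
  "grip": [1,1,1,1]
}}

```text
t: 9.85
eef_pos: [0.5001, -0.3502, 0.2393]
tool_rot: [-0.482, -0.515, -0.484, 0.518]
contact_force: [-1.8, 0.2, -2.5]
gripper_width: 0.219
```

>>> {"method": "apply_moves", "body": {
  "travel": [
    [-0.05,0.2,0],
    [0,0.2,0],
    [0,0.2,0],
    [0,0,0]
  ],
  "turn": [
    [0,0,0],
    [0,0,0],
    [0,0,0],
    [0,0,0]
  ],
  "grip": [1,1,1,1]
}}

```text
t: 10.18
eef_pos: [0.5048, -0.3507, 0.239]
tool_rot: [-0.48, -0.515, -0.485, 0.519]
contact_force: [-2.5, 0.4, -3.2]
gripper_width: 0.217
```

>>> {"method": "apply_moves", "body": {
  "travel": [
    [0,0.2,0],
    [0,0.2,0],
    [0,0.1,0],
    [0,0,0]
  ],
  "turn": [
    [0,0,0],
    [0,0,0],
    [0,0,0],
    [0,0,0]
  ],
  "grip": [1,1,1,1]
}}

```text
t: 10.52
eef_pos: [0.509, -0.3513, 0.2384]
tool_rot: [-0.479, -0.514, -0.486, 0.52]
contact_force: [-4.2, 0.6, -3.4]
gripper_width: 0.216
```

```bash
python3 - <<'E'
from h import *
plan([.512,-.350,.2395],-.065,1)
im=eyes.read_camera("scene")[:,:,::-1]
a=cv2.resize(im[255:335,395:475],(600,600),interpolation=cv2.INTER_CUBIC);cv2.imwrite("pics/gate.png",a)
E
```

```text
at [ 0.509  -0.3513  0.2384] t 10.52 rv [-0.004 -0.     0.012] F [-4.2  0.6 -3.4]
[-0.12, 0.29, -0.15] [-0.004, -0.0, 0.012]
```

View pics/gate.png

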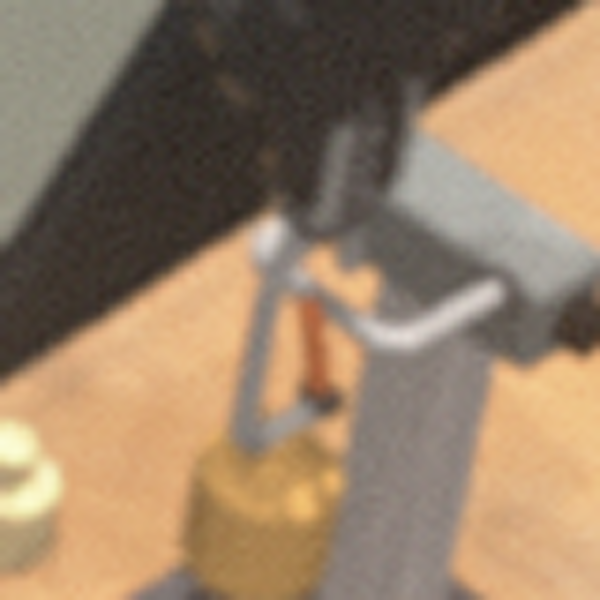

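```bash
python3 - <<'E'
from h import *
u=np.array([np.cos(-.065),np.sin(-.065),0]);v=np.array([-u[1],u[0],0])
o=np.array([.509,-.3513,.2384-.1575])
f=lambda p:((proj(p,"scene")[0]-[395,255])*7.5).round(0)
for n,p in(("bar mid",[.521,-.35,.173]),("barL",np.array([.521,-.35,.173])+.02*v),("barR",np.array([.521,-.35,.173])-.02*v),("hinge",o+.017*u+[0,0,.054]),("spine low",o-.017*u+[0,0,.05]),("base c top",o+[0,0,.04])): print(n,f(p))
E
```

```text
bar mid [324. 300.]
barL [272. 264.]
barR [376. 336.]
hinge [323. 396.]
spine low [241. 454.]
base c top [277. 456.]
```

>>> {"method": "apply_moves", "body": {
  "travel": [
    [0,0.2,0],
    [0,0.2,0],
    [0,0,0]
  ],
  "turn": [
    [0,0,0.006],
    [0,0,0.004],
    [0,0,0]
  ],
  "grip": [1,1,1]
}}

```text
t: 10.82
eef_pos: [0.5124, -0.3516, 0.2378]
tool_rot: [-0.481, -0.517, -0.483, 0.518]
contact_force: [-3.5, 0.4, -4.6]
gripper_width: 0.218
```

>>> {"method": "apply_moves", "body": {
  "travel": [
    [-0.05,0.15,0],
    [-0.05,0.1,0],
    [0,0,0]
  ],
  "turn": [
    [0,0,0],
    [0,0,0],
    [0,0,0]
  ],
  "grip": [1,1,1]
}}

```text
t: 11.07
eef_pos: [0.5142, -0.3517, 0.2382]
tool_rot: [-0.481, -0.516, -0.484, 0.518]
contact_force: [-4.0, 0.4, -3.7]
gripper_width: 0.217
```

```bash
python3 - <<'E'
from h import *
plan([.512,-.350,.2395],-.065,1)
E
```

```text
at [ 0.5142 -0.3517  0.2382] t 11.07 rv [-0.005 -0.001  0.005] F [-4.   0.4 -3.7]
[-0.13, -0.23, -0.16] [-0.005, -0.001, 0.005]
```

>>> {"method": "apply_moves", "body": {
  "travel": [
    [0,0.15,0],
    [0,0.15,0],
    [0,0,0]
  ],
  "turn": [
    [0,0,0.002],
    [0,0,0.002],
    [0,0,0]
  ],
  "grip": [1,1,1]
}}

```text
t: 11.32
eef_pos: [0.5159, -0.352, 0.2376]
tool_rot: [-0.481, -0.517, -0.484, 0.518]
contact_force: [-3.9, -0.9, -4.4]
gripper_width: 0.22
```

>>> {"method": "apply_moves", "body": {
  "travel": [
    [0,0.1,0],
    [0,0.1,0],
    [0,0,0]
  ],
  "turn": [
    [0,0,0.002],
    [0,0,0.002],
    [0,0,0]
  ],
  "grip": [1,1,1]
}}

```text
t: 11.57
eef_pos: [0.5163, -0.3521, 0.2366]
tool_rot: [-0.48, -0.517, -0.484, 0.518]
contact_force: [-4.3, 0.0, -4.5]
gripper_width: 0.218
```

```bash
python3 - <<'E'
from h import *
im=eyes.read_camera("scene")[:,:,::-1];im2=eyes.read_camera("top")[:,:,::-1]
a=cv2.resize(im[265:325,410:450],(400,600),interpolation=cv2.INTER_CUBIC)
b=cv2.resize(im2[200:275,440:490],(400,600),interpolation=cv2.INTER_CUBIC);cv2.imwrite("pics/gate2.png",np.hstack([a,b]))
E
```

```text
(no output)
```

View pics/gate2.png

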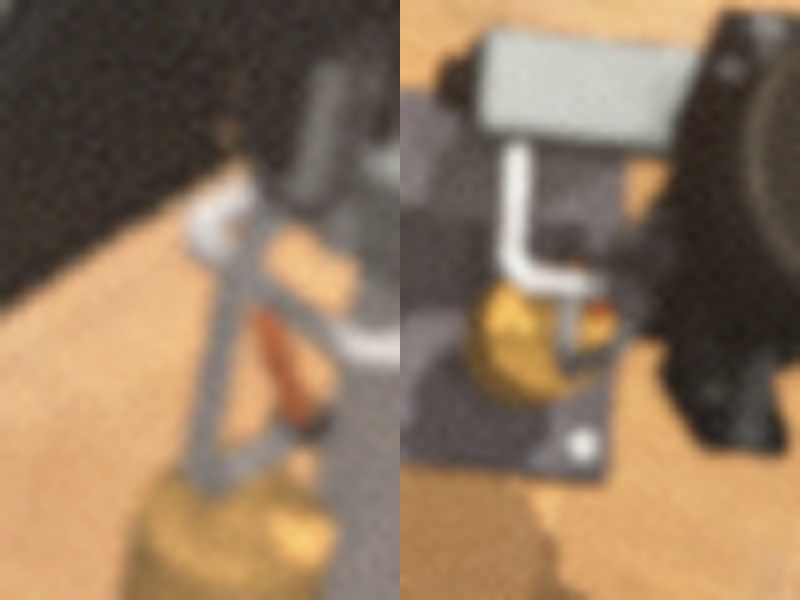

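The gate is fully pushed in (left crop: orange slanted from (300,415) to (260,315), bar behind the nose). Now lowering the hook, easing forward.

>>> {"method": "apply_moves", "body": {
  "travel": [
    [0.2,0.1,-0.05],
    [0.25,0.1,-0.05],
    [0.25,0.05,0],
    [0.2,0,0]
  ],
  "turn": [
    [0,0,0],
    [0,0,0],
    [0,0,0],
    [0,0,0]
  ],
  "grip": [1,1,1,1]
}}

```text
t: 12.0
eef_pos: [0.5211, -0.3513, 0.2281]
tool_rot: [0.482, 0.518, 0.482, -0.517]
contact_force: [0.9, -0.2, -3.9]
gripper_width: 0.214
```

>>> {"method": "apply_moves", "body": {
  "travel": [
    [0.2,0.05,0],
    [0.2,0.05,0],
    [0,0,0]
  ],
  "turn": [
    [0,0,0],
    [0,0,0],
    [0,0,0]
  ],
  "grip": [1,1,1]
}}

```text
t: 12.25
eef_pos: [0.5265, -0.3511, 0.2253]
tool_rot: [0.485, 0.52, 0.48, -0.514]
contact_force: [0.2, -0.2, -4.5]
gripper_width: 0.215
```

>>> {"method": "apply_moves", "body": {
  "travel": [
    [0.15,-0.2,0],
    [0.2,-0.15,0],
    [0.2,-0.05,0],
    [0,0,0]
  ],
  "turn": [
    [0,0,0],
    [0,0,0],
    [0,0,0],
    [0,0,0]
  ],
  "grip": [1,1,1,1]
}}

```text
t: 12.58
eef_pos: [0.5242, -0.3507, 0.2205]
tool_rot: [0.487, 0.52, 0.479, -0.513]
contact_force: [-0.4, 0.3, -3.8]
gripper_width: 0.22
```

```bash
python3 - <<'E'
from h import *
plan([.522,-.350,.2145],-.065,1)
im=eyes.read_camera("scene")[:,:,::-1];im2=eyes.read_camera("top")[:,:,::-1]
a=cv2.resize(im[265:325,410:450],(400,600),interpolation=cv2.INTER_CUBIC)
b=cv2.resize(im2[200:275,440:490],(400,600),interpolation=cv2.INTER_CUBIC);cv2.imwrite("pics/gate3.png",np.hstack([a,b]))
E
```

```text
at [ 0.5242 -0.3507  0.2205] t 12.58 rv [-0.003  0.    -0.015] F [-0.4  0.3 -3.8]
[0.6, -0.24, -0.06] [-0.003, 0.0, -0.015]
```

View pics/gate3.png

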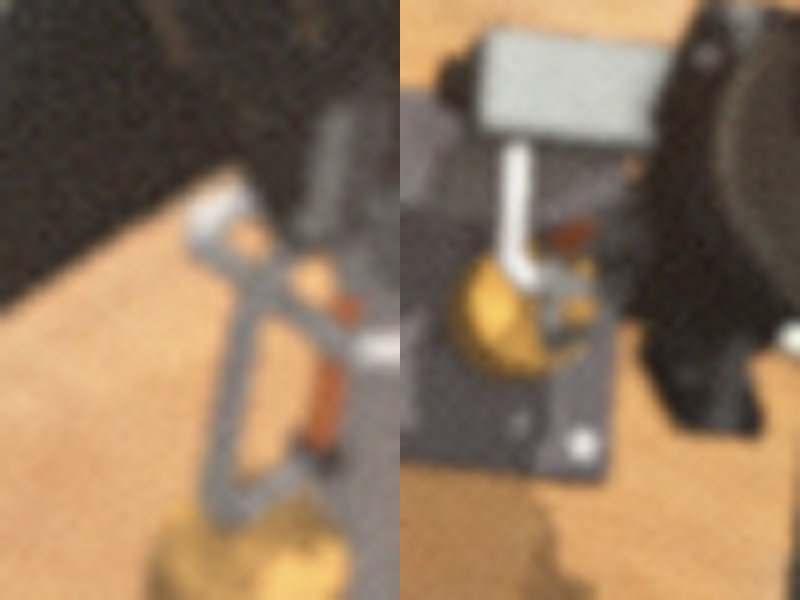

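The gate is shut behind the bar (left crop: orange upright at (335,375), bar crossing inside the hook at (290,280)). Seating it and building up the pull.

>>> {"method": "apply_moves", "body": {
  "travel": [
    [0.15,-0.12,0],
    [0.1,-0.08,0],
    [0.05,0,0],
    [0,0,0]
  ],
  "turn": [
    [0,0,-0.008],
    [0,0,-0.005],
    [0,0,0],
    [0,0,0]
  ],
  "grip": [1,1,1,1]
}}

```text
t: 13.02
eef_pos: [0.5224, -0.3509, 0.2178]
tool_rot: [0.483, 0.517, 0.482, -0.517]
contact_force: [0.6, -0.9, -3.8]
gripper_width: 0.223
```

>>> {"method": "apply_moves", "body": {
  "travel": [
    [0.07,0,0],
    [0.05,0,0],
    [0,0,0]
  ],
  "turn": [
    [0,0,0],
    [0,0,0],
    [0,0,0]
  ],
  "grip": [1,1,1]
}}

```text
t: 13.27
eef_pos: [0.5225, -0.3508, 0.2165]
tool_rot: [0.483, 0.517, 0.482, -0.517]
contact_force: [0.2, -0.4, -3.6]
gripper_width: 0.216
```

>>> {"method": "apply_moves", "body": {
  "travel": [
    [0.06,0,0],
    [0.06,0,0],
    [0,0,0]
  ],
  "turn": [
    [0,0,0],
    [0,0,0],
    [0,0,0]
  ],
  "grip": [1,1,1]
}}

```text
t: 13.52
eef_pos: [0.5225, -0.3509, 0.2152]
tool_rot: [0.483, 0.517, 0.482, -0.517]
contact_force: [-0.0, -0.5, -3.8]
gripper_width: 0.22
```

>>> {"method": "apply_moves", "body": {
  "travel": [
    [0.06,0,0],
    [0.06,0,0],
    [0,0,0]
  ],
  "turn": [
    [0,0,0],
    [0,0,0],
    [0,0,0]
  ],
  "grip": [1,1,1]
}}

```text
t: 13.77
eef_pos: [0.5226, -0.3509, 0.2139]
tool_rot: [0.483, 0.517, 0.482, -0.517]
contact_force: [-0.1, 0.1, -4.2]
gripper_width: 0.22
```

>>> {"method": "apply_moves", "body": {
  "travel": [
    [0.05,0,0],
    [0.05,0,0],
    [0,0,0]
  ],
  "turn": [
    [0,0,0],
    [0,0,0],
    [0,0,0]
  ],
  "grip": [1,1,1]
}}

```text
t: 14.02
eef_pos: [0.5227, -0.351, 0.2137]
tool_rot: [0.483, 0.517, 0.482, -0.517]
contact_force: [-0.0, 0.5, -1.8]
gripper_width: 0.217
```

>>> {"method": "apply_moves", "body": {
  "travel": [
    [0.05,0,0],
    [0.05,0,0],
    [0,0,0]
  ],
  "turn": [
    [0,0,0],
    [0,0,0],
    [0,0,0]
  ],
  "grip": [1,1,1]
}}

```text
t: 14.27
eef_pos: [0.5227, -0.3509, 0.2136]
tool_rot: [0.483, 0.517, 0.482, -0.517]
contact_force: [-1.9, 0.6, -1.5]
gripper_width: 0.216
```

>>> {"method": "apply_moves", "body": {
  "travel": [
    [0.1,0,0],
    [0.1,0,0],
    [0.1,0,0]
  ],
  "turn": [
    [0,0,0],
    [0,0,0],
    [0,0,0]
  ],
  "grip": [1,1,1]
}}

```text
t: 14.52
eef_pos: [0.5228, -0.351, 0.2133]
tool_rot: [-0.484, -0.517, -0.481, 0.517]
contact_force: [-4.1, 2.2, 7.4]
gripper_width: 0.216
```

>>> {"method": "apply_moves", "body": {
  "travel": [
    [0.1,-0.03,0],
    [0.1,-0.03,0],
    [0.1,-0.03,0],
    [0.1,-0.03,0]
  ],
  "turn": [
    [0,0,0],
    [0,0,0],
    [0,0,0],
    [0,0,0]
  ],
  "grip": [1,1,1,1]
}}

```text
t: 14.85
eef_pos: [0.5227, -0.3509, 0.2133]
tool_rot: [0.485, 0.517, 0.48, -0.517]
contact_force: [-3.1, 1.6, 5.5]
gripper_width: 0.218
```

>>> {"method": "apply_moves", "body": {
  "travel": [
    [0.1,-0.02,0],
    [0.1,-0.02,0],
    [0.1,-0.02,0],
    [0.1,-0.02,0]
  ],
  "turn": [
    [0,0,0],
    [0,0,0],
    [0,0,0],
    [0,0,0]
  ],
  "grip": [1,1,1,1]
}}

```text
t: 15.18
eef_pos: [0.5226, -0.3508, 0.2133]
tool_rot: [0.486, 0.517, 0.479, -0.517]
contact_force: [-3.7, 1.5, 6.0]
gripper_width: 0.218
```

>>> {"method": "apply_moves", "body": {
  "travel": [
    [0.12,-0.02,0],
    [0.13,-0.02,0],
    [0.13,-0.02,0],
    [0.13,-0.02,0]
  ],
  "turn": [
    [0,0,-0.002],
    [0,0,-0.002],
    [0,0,-0.002],
    [0,0,-0.002]
  ],
  "grip": [1,1,1,1]
}}

```text
t: 15.52
eef_pos: [0.5228, -0.3508, 0.2133]
tool_rot: [-0.485, -0.516, -0.48, 0.518]
contact_force: [-4.3, 1.1, 8.1]
gripper_width: 0.218
```

>>> {"method": "apply_moves", "body": {
  "travel": [
    [0.13,-0.02,0],
    [0.13,-0.02,0],
    [0.13,-0.02,0],
    [0.13,-0.02,0],
    [0.13,-0.02,0],
    [0.13,-0.02,0]
  ],
  "turn": [
    [0,0,-0.002],
    [0,0,-0.002],
    [0,0,-0.002],
    [0,0,-0.002],
    [0,0,-0.002],
    [0,0,-0.002]
  ],
  "grip": [1,1,1,1,1,1]
}}

```text
t: 16.02
eef_pos: [0.5231, -0.3507, 0.2132]
tool_rot: [-0.484, -0.513, -0.481, 0.521]
contact_force: [-4.0, 2.3, 7.6]
gripper_width: 0.217
```

>>> {"method": "apply_moves", "body": {
  "travel": [
    [0.14,-0.02,0],
    [0.15,-0.02,0],
    [0.15,-0.02,0],
    [0.15,-0.02,0],
    [0.15,-0.02,0],
    [0.15,-0.02,0],
    [0.15,-0.02,0],
    [0.15,-0.02,0]
  ],
  "turn": [
    [0,0,0],
    [0,0,0],
    [0,0,0],
    [0,0,0],
    [0,0,0],
    [0,0,0],
    [0,0,0],
    [0,0,0]
  ],
  "grip": [1,1,1,1,1,1,1,1]
}}

```text
t: 16.68
eef_pos: [0.523, -0.3505, 0.2132]
tool_rot: [-0.486, -0.513, -0.478, 0.522]
contact_force: [-4.0, 1.7, 9.9]
gripper_width: 0.218
```

>>> {"method": "apply_moves", "body": {
  "travel": [
    [0.15,-0.02,0],
    [0.15,-0.02,0],
    [0.15,-0.02,0],
    [0.15,-0.02,0],
    [0.15,-0.02,0],
    [0.15,-0.02,0]
  ],
  "turn": [
    [0,0,0],
    [0,0,0],
    [0,0,0],
    [0,0,0],
    [0,0,0],
    [0,0,0]
  ],
  "grip": [1,1,1,1,1,1]
}}

```text
t: 17.18
eef_pos: [0.5229, -0.3504, 0.2132]
tool_rot: [-0.487, -0.513, -0.476, 0.522]
contact_force: [-4.7, 3.1, 8.5]
gripper_width: 0.218
```

```bash
python3 - <<'E'
from h import *
plan([.5226,-.3509,.2137],-.065,1)
E
```

```text
at [ 0.5229 -0.3504  0.2132] t 17.18 rv [-0.006  0.02  -0.003] F [-4.7  3.1  8.5]
[-0.05, -0.02, 0.06] [-0.006, 0.02, -0.003]
```

Pull held at about 12–14 N on the loop for over a second. Relaxing, squaring up, and opening.

>>> {"method": "apply_moves", "body": {
  "travel": [
    [0,0,0],
    [-0.02,0,0],
    [0,0,0],
    [0,0,0]
  ],
  "turn": [
    [0,0.01,0],
    [0,0.006,0],
    [0,0.003,0],
    [0,0,0]
  ],
  "grip": [1,1,1,1],
  "newtons": 60
}}

```text
t: 17.52
eef_pos: [0.523, -0.3508, 0.2136]
tool_rot: [0.483, 0.518, 0.481, -0.516]
contact_force: [-1.3, 1.0, 1.9]
gripper_width: 0.216
```

```bash
python3 - <<'E'
from h import *
plan([.5226,-.3509,.2137],-.065,1)
E
```

```text
at [ 0.523  -0.3508  0.2136] t 17.52 rv [-0.006 -0.    -0.004] F [-1.3  1.   1.9]
[-0.01, -0.04, 0.02] [-0.006, -0.0, -0.004]
```

>>> {"method": "apply_moves", "body": {
  "travel": [
    [-0.03,-0.02,0],
    [0,0,0],
    [0,0,0],
    [0,0,0],
    [0,0,0],
    [0,0,0],
    [0,0,0]
  ],
  "turn": [
    [0,0,-0.002],
    [0,0,0],
    [0,0,0],
    [0,0,0],
    [0,0,0],
    [0,0,0],
    [0,0,0]
  ],
  "grip": [1,1,0.75,0.7,0.65,0.6,0.55],
  "newtons": 25
}}

```text
t: 18.1
eef_pos: [0.5245, -0.3512, 0.2143]
tool_rot: [0.484, 0.518, 0.481, -0.516]
contact_force: [0.7, 0.5, -0.3]
gripper_width: 0.455
```

>>> {"method": "apply_moves", "body": {
  "travel": [
    [0,0,0],
    [0,0,0],
    [0,0,0]
  ],
  "turn": [
    [0,0,0],
    [0,0,0],
    [0,0,0]
  ],
  "grip": [0.45,0.4,0.4]
}}

```text
t: 18.35
eef_pos: [0.5248, -0.3512, 0.2146]
tool_rot: [0.484, 0.518, 0.48, -0.516]
contact_force: [-0.7, -0.1, 0.5]
gripper_width: 0.603
```

```bash
python3 - <<'E'
from h import *
plan([.5226,-.3509,.30],-.065,1)
im=eyes.read_camera("scene")[:,:,::-1];im2=eyes.read_camera("top")[:,:,::-1]
a=cv2.resize(im[245:335,400:460],(400,600),interpolation=cv2.INTER_CUBIC)
b=cv2.resize(im2[200:275,440:490],(400,600),interpolation=cv2.INTER_CUBIC);cv2.imwrite("pics/open.png",np.hstack([a,b]))
E
```

```text
at [ 0.5248 -0.3512  0.2146] t 18.35 rv [-0.005  0.001 -0.006] F [-0.7 -0.1  0.5]
[-8.54, -0.17, -0.01] [-0.005, 0.001, -0.006]
```

View pics/open.png

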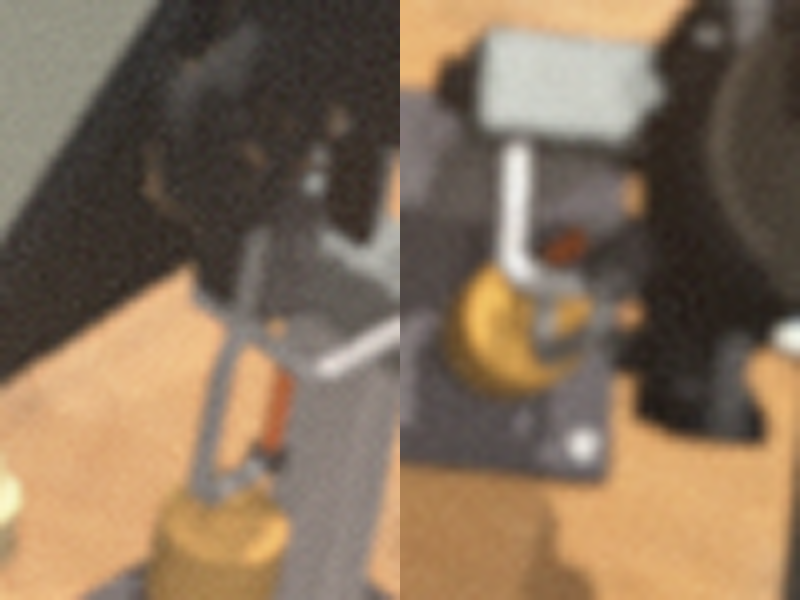

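It hangs on the bar with the gate shut and the jaws clear of it. Withdrawing straight up, then letting it settle.

>>> {"method": "apply_moves", "body": {
  "travel": [
    [-0.5,-0.1,0],
    [-1,-0.1,0],
    [-1.5,0,0],
    [-2,0,0],
    [-2,0,0],
    [-2,0,0],
    [-1,0,0],
    [0,0,0]
  ],
  "turn": [
    [0,0,0],
    [0,0,0],
    [0,0,0],
    [0,0,0],
    [0,0,0],
    [0,0,0],
    [0,0,0],
    [0,0,0]
  ],
  "grip": [0.35,0.35,0.35,0.35,0.35,0.35,0.35,0.35]
}}

```text
t: 19.12
eef_pos: [0.5211, -0.3506, 0.323]
tool_rot: [0.484, 0.518, 0.48, -0.516]
contact_force: [1.2, -0.2, -0.2]
gripper_width: 0.652
```

>>> {"method": "apply_moves", "body": {
  "travel": [
    [0,0,0],
    [0,0,0],
    [0,0,0],
    [0,0,0],
    [0,0,0],
    [0,0,0],
    [0,0,0],
    [0,0,0]
  ],
  "turn": [
    [0,0,0],
    [0,0,0],
    [0,0,0],
    [0,0,0],
    [0,0,0],
    [0,0,0],
    [0,0,0],
    [0,0,0]
  ],
  "grip": [0.35,0.35,0.35,0.35,0.35,0.35,0.35,0.35]
}}

```text
t: 19.78
eef_pos: [0.5192, -0.3497, 0.3182]
tool_rot: [0.481, 0.518, 0.483, -0.517]
contact_force: [-0.9, 0.8, -0.3]
gripper_width: 0.65
```

>>> {"method": "apply_moves", "body": {
  "travel": [
    [0,0,0],
    [0,0,0],
    [0,0,0],
    [0,0,0],
    [0,0,0],
    [0,0,0],
    [0,0,0],
    [0,0,0]
  ],
  "turn": [
    [0,0,0],
    [0,0,0],
    [0,0,0],
    [0,0,0],
    [0,0,0],
    [0,0,0],
    [0,0,0],
    [0,0,0]
  ],
  "grip": [0.35,0.35,0.35,0.35,0.35,0.35,0.35,0.35]
}}

```text
t: 20.45
eef_pos: [0.5192, -0.3498, 0.318]
tool_rot: [0.481, 0.518, 0.483, -0.517]
contact_force: [0.4, -0.6, 0.8]
gripper_width: 0.648
```

```bash
python3 - <<'E'
from h import *
ims=[];pr=[]
for i in range(4):
    im=eyes.read_camera("scene")[:,:,::-1]; pr.append(im[245:350,395:465].astype(int))
print([np.abs(pr[i]-pr[0]).mean().round(2) for i in(1,2,3)])
a=cv2.resize(im[245:350,395:465],(400,600),interpolation=cv2.INTER_CUBIC)
im2=eyes.read_camera("top")[:,:,::-1]
b=cv2.resize(im2[200:275,440:490],(400,600),interpolation=cv2.INTER_CUBIC);cv2.imwrite("pics/end.png",np.hstack([a,b]))
E
```

```text
[np.float64(2.74), np.float64(2.72), np.float64(2.77)]
```

View pics/end.png

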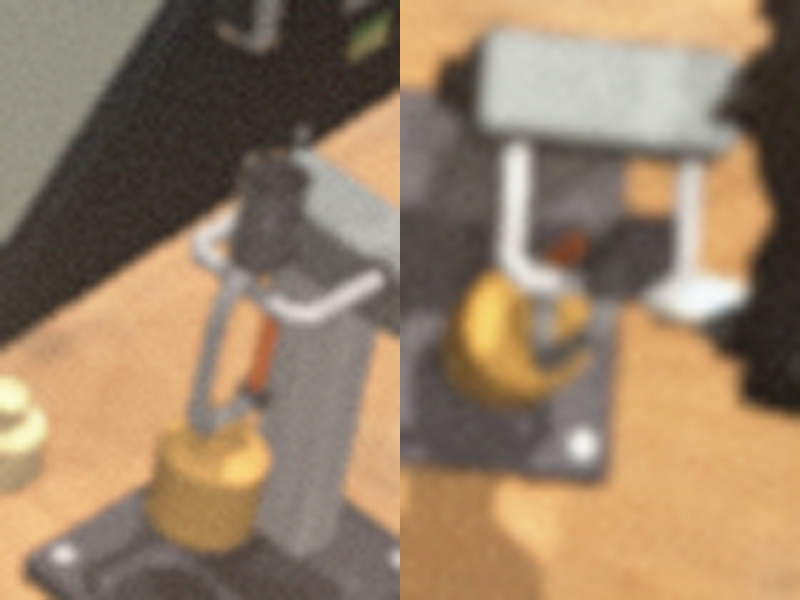

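It hangs plumb with the gate shut (left crop: gate at (262,355), bar through the top of the hook) and the gripper well above it. A little more settling, then hand in.

>>> {"method": "apply_moves", "body": {
  "travel": [
    [0,0,0],
    [0,0,0],
    [0,0,0],
    [0,0,0],
    [0,0,0],
    [0,0,0],
    [0,0,0],
    [0,0,0]
  ],
  "turn": [
    [0,0,0],
    [0,0,0],
    [0,0,0],
    [0,0,0],
    [0,0,0],
    [0,0,0],
    [0,0,0],
    [0,0,0]
  ],
  "grip": [0.35,0.35,0.35,0.35,0.35,0.35,0.35,0.35]
}}

```text
t: 21.37
eef_pos: [0.5192, -0.3497, 0.3179]
tool_rot: [0.481, 0.518, 0.483, -0.517]
contact_force: [-0.9, -0.2, 0.2]
gripper_width: 0.649
```

>>> {"method": "apply_moves", "body": {
  "travel": [
    [0,0,0],
    [0,0,0],
    [0,0,0],
    [0,0,0],
    [0,0,0],
    [0,0,0],
    [0,0,0],
    [0,0,0]
  ],
  "turn": [
    [0,0,0],
    [0,0,0],
    [0,0,0],
    [0,0,0],
    [0,0,0],
    [0,0,0],
    [0,0,0],
    [0,0,0]
  ],
  "grip": [0.35,0.35,0.35,0.35,0.35,0.35,0.35,0.35]
}}

```text
t: 22.03
eef_pos: [0.5192, -0.3497, 0.3179]
tool_rot: [0.481, 0.518, 0.483, -0.517]
contact_force: [0.6, -0.8, 0.1]
gripper_width: 0.651
```

```bash
python3 - <<'E'
from h import *
for i in range(6):
    im=eyes.read_camera("scene").astype(int)[315:345,415:448]
    w=((im[...,0]-im[...,2])>70)&(im[...,0]<200); # brass incl.
    yy,xx=np.nonzero(w);print(xx.mean().round(2),yy.mean().round(2),w.sum())
print(bot.hand_in())
E
```

```text
14.83 14.94 278
14.75 14.95 281
14.83 14.88 278
14.78 14.76 287
14.76 14.85 280
14.78 14.79 284
the job is handed in; nothing more can be done
None
```

The brass reference weight hangs on the loop's front bar with the gate shut. The job was handed in at about 22 s, well inside the 59 s limit; hand-in gave no verdict.

- **Hooking:** I gripped the weight by its block and pressed the gate on the bar with about 4 N until it looked to be on its stop. Then I lowered the hook until the gate sprang shut behind the bar.
- **Proof pull:** The wrist force implies roughly 12–14 N on the loop for over a second. Just before that, while building up the pull, I held about 10 N. I saw a sideways share of 4–5 N during the pull, so the pull was not perfectly straight. The total stayed far below the 25 N limit in every reading.
- **Last checks:** The final pictures show the gate shut, the bar in the top of the hook and the gripper clear above. The brass cylinder's position in the image was steady to about 0.1 pixel over six frames. The wrist reads only about 1 N of noise.
- **Not checked:** I could not read the gate angle directly, only see it in the pictures. I did not measure the bystanders again; no moves were planned near them and the wrist showed no unexpected contact.
- **Disagreement:** The two cameras put the bar 3–6 mm apart at about 176 mm high, while the contact put it at about 172 mm. I trusted the contact.

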